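# Clear the tensioner fixture and hold the tensioner past its click

## Task

Take the scraper block by its orange grip and, with the block and not with the fingers, wipe all four brass chips off the plate into the aluminium trough beside it. Then, still holding the block, push the black roller of the sprung tensioner arm with it towards the trough, back past the ratchet click until the arm's yellow pointer stands in the green band, and finish holding it there: the program ends with the block in the gripper, pressed against the roller. Leave the other things on the bench where they are.

Things in the scene. Friction and masses are not known exactly. Their poses are not given: they have to be found in the camera images.
- bed: Fixed fixture: dark steel plate, x -125 to 185, y -65 to 140 mm in its frame, top at z 30; origin on the table, z up. Chips start on it within x -100 to -20, y -50 to 22. Two stop pins 10 mm thick, top z 52, at (30, 9) and (30, 76). Blue pawl guide x 147 to 185, y 14 to 46, top z 54. Trough along the -y edge.
- trough (a point): Middle of the floor of the aluminium chip trough (bed frame x 30, y -96, z 4 mm). Inside it runs x -122 to 182, y -128 to -65 (the plate's edge), rim 30 mm above the table; chips pushed over the plate's -y edge drop in. Axes as the bed.
- pivot (a point): Tensioner pivot (vertical axis) at plate level, bed frame x 85, y 30, z 30 mm; its post stands to z 68.
- green_band (a point): Centre of the green band painted on the plate's -x margin (bed frame x -106, y 11 to 43 mm, z 30). The arm's yellow pointer lies over it from joint value about 0.43 to 0.60; beside it (+y) the margin is yellow.
- tensioner (a joint): Red sprung arm, 18 mm wide, top 50 mm above the table. Value q in rad: 0 at rest, grows as the roller is pushed to bed -y, end stop 0.62. Roller centre in bed frame: x = 85 - 150 cos(0.5-q), y = 30 + 150 sin(0.5-q) mm. Resists at the roller with 3 N at 0, 6 N at 0.5, 1-2 N more as the pawl rides up. Click at about 0.38; let go after it, the arm rests on the pawl at 0.37.
- roller: Black roller on the free end of the tensioner arm, upright cylinder, diameter 40, 30 mm high, origin at the centre of its underside, which is 4 mm above the plate (34 mm above the table); its top is 64 mm above the table. It spins on its pin.
- pawl (a joint): Brass ratchet pawl with a yellow knob, slides in the blue guide behind the pivot against a spring (m): 0 = home, pushed out to about 0.007 by the arm's tooth, snaps back to 0 at the click.
- scraper: Scraper block standing on its white blade: 100 mm along own x, 24 thick (own y), 36 high; on top an orange grip rib 64 (x) x 20 (y) mm, 36 to 86 mm above the underside. About 0.16 kg. Origin: centre of the underside, z up. Starts upright on the table at the robot's right, long side within 0.4 rad of world x, in one of two places; the jar has the other.
- chip_flat: Brass flat offcut 20 x 12 x 7 mm, about 12 g, lying on the plate; origin at the centre of its underside.
- chip_slug: Round brass slug, diameter 18, 6 mm thick, about 12 g, lying on the plate; origin at the centre of its underside.
- chip_angle: L-shaped brass offcut 18 x 13 x 8 mm, about 12 g, lying on the plate; origin at the centre of its underside.
- chip_square: Square brass offcut 13 x 13 x 8 mm, about 12 g, lying on the plate; origin at the centre of its underside.
- jar: Amber jar, diameter 48, 70 mm high, origin at its underside. Bystander.
- spare_roller: Steel roller ring, diameter 44, 24 mm high, lying on the table. Bystander.
- wrench: Steel wrench 170 mm long lying on the table at the left. Bystander.
- nozzle: Stepped steel nozzle body, diameter 28, 85 mm high, standing on the table at the left. Bystander.
Things that resemble listed ones, but are neither listed nor needed, are in the scene too. There is more than one size of the scraper; the job needs the smallest.

How it is judged:
By the outcome, as a careful person would: the job done as asked, in the order asked, and still so for the second after the job is handed in, while the arm keeps its last pose, push and grip.
It also fails if it takes over 45 s, if anything falls off the work surface, if the arm or the gripper's body presses on something with over 40 N, if the wrist force passes 120 N, or if a joint passes its speed limit or range.

## Robot

A 6-joint arm with a two-finger parallel gripper is mounted at the origin on the work surface. World frame = base frame: x ahead of the robot, y to its left, z up, the work surface at z = 0. Lengths are in m, angles in rad, forces in N, time in s.
With the tool pointing down it reaches from about 0.25 to 0.8 m from the base axis. Payload 8.5 kg.
Tool frame: the origin (TCP) lies on the mounting face of the last link; the fingertips stand 173 mm ahead of it and the grasp point (between the pads) lies 155 mm ahead of it; z points along the fingers, y is the direction in which the jaws open and shut (so a half turn about z gives the same grasp; the last joint's range is limited). The gripper opens to 85 mm and grips with 20 to 120 N. Pads are 22 mm wide; open, the fingers measure 114 mm over their backs; the gripper's body (76 mm by 85 mm) begins 54 mm behind the grasp point. The pads swing forward as they close: fully open they stand 13 mm farther back than shut.
Start: joints at [1.311, 0.238, -0.013, 1.319, 0, 1.571], TCP at [0.135, 0.507, 0.405] pointing down, gripper open.
Joint ranges: [-2.66, 2.66], [-1.03, 1.9], [-1.14, 1.46], [-1.82, 2.27], [-1.45, 1.34], [-3.14, 3.14]. Speed limits (rad/s): [2.22, 2.22, 2.79, 3.14, 3.14, 3.14].

## Interface

Orientations are given as a unit quaternion [w, x, y, z].
In Python, from plant import ctrl gives the robot as it stands. Calls block until the motion is done:
- ctrl.move_to(position, orientation): joint-space move of the TCP to a pose.
- ctrl.move_straight(position, orientation=None, feed=0.15): straight line of the TCP; orientation=None keeps the orientation; feed is the mean speed in m/s.
- ctrl.goto_joints(angles): joint-space move.
- ctrl.ungrasp() and ctrl.clamp(force=None): open the fingers fully, or close them until they stop; force is the grip in N (None keeps the last).
- ctrl.dwell(seconds).
- ctrl.ik(position, orientation): joint angles nearest the present ones, or None.
- ctrl.get_state(): the state.
- ctrl.get_image(name): name is "scene" or "top"; returns the picture (384x512x3 uint8, red, green, blue); there is no depth.
- ctrl.camera_params(name): a dict with "intrinsics" (3x3 intrinsics, pixels), "dist" ([k1, k2, p1, p2, k3] as OpenCV has them; the pictures are not rectified), "rvec" (rotation vector, rad) and "tvec" (3), from world to camera coordinates, as OpenCV has them. Camera axes: x right, y down, z forward; pixel columns grow to the right and rows downward; lengths in m; the calibration is good to about 2 mm. A picture is of the moment at which its call begins. camera_params takes no time and is no camera call.
A pose or a line that the arm cannot do raises ctrl.MotionError and nothing moves.
- ctrl.close_job(): hands the job in, once; it reports no verdict.
Trained networks look in the newest picture that a camera, given by its name, has taken for a name from the list of things; names that differ only in an ending like _2 or _b are one class to them, and where a whole thing is asked for, a point or a joint stands for the part that bears it (a point fixed in the world has none). Each returns a list of dicts, best first, with "conf" (0 to 1); they miss things now and then, are a little off and sometimes report something else, mostly with a low value. They report only what shows in the picture. A call takes as long as a camera call. They do not tell look-alikes from the thing itself.
- ctrl.find_in(query, camera): "at" ([x, y, z] in m, in the coordinates of the camera as it stood for that picture, good to about 4 mm: the middle of the surface that is visible of it).
- ctrl.silhouettes(query, camera): "region" (384x512 bool, what is visible of it).
The state is a dict: "time": time; "joint_pos": joint angles; "dq": joint speeds; "joint_efforts": joint torques, N m; "tcp_pos": TCP position; "ee_rot": TCP orientation; "ft_force": force on the tool from outside, world axes, zero at the start; "moment": the same for the moment, N m; "finger_gap": finger opening in m.
Only numpy, scipy, OpenCV 4.12 (cv2) and the standard library are available. Lean on these libraries where they do the work, as an engineer would, in place of code of your own. Each camera call takes 0.05 s, during which the arm holds its last target.

## Working session

There is one attempt and no reset: what is moved stays moved. The work goes in short steps, each a Python script; the robot and the scene stay as the last script left them, time stands still between calls to the robot, and variables do not carry over. Pictures are saved under pics/ and viewed, and the job is handed in when it is done.

```bash
mkdir -p pics; ls
python3 - <<'E'
from plant import ctrl
import cv2,numpy as np
for n in("scene","top"):
    im=ctrl.get_image(n); cv2.imwrite(f"pics/{n}0.png",im[:,:,::-1])
    print(n,ctrl.camera_params(n))
s=ctrl.get_state();print(s)
for q in("scraper","jar","bed","roller","tensioner","chip_flat","chip_slug","chip_angle","chip_square"):
    for n in("scene","top"):
        print(q,n,[(np.round(d["at"],4).tolist(),round(d["conf"],2)) for d in ctrl.find_in(q,n)])
print(ctrl.get_state()["time"])
E
```

```text
pics
scene {'intrinsics': array([[414.59557551,   0.        , 255.69888171],
       [  0.        , 414.59557551, 196.22545219],
       [  0.        ,   0.        ,   1.        ]]), 'dist': array([-0.03332319,  0.        ,  0.        ,  0.        ,  0.        ]), 'rvec': array([ 0.99303709,  2.29134073, -1.19859625]), 'tvec': array([ 0.36325146, -0.13506826,  1.7014477 ])}
top {'intrinsics': array([[436.19460777,   0.        , 255.4570932 ],
       [  0.        , 436.19460777, 188.65067654],
       [  0.        ,   0.        ,   1.        ]]), 'dist': array([-0.03319434,  0.        ,  0.        ,  0.        ,  0.        ]), 'rvec': array([ 2.20717292, -2.17249681,  0.10251407]), 'tvec': array([-0.03486208,  0.52761652,  1.39787524])}
{'time': 0.1, 'joint_pos': array([ 1.31098765e+00,  2.38725134e-01, -1.41215673e-02,  1.31920718e+00,
       -2.74970193e-05,  1.57079485e+00]), 'dq': array([ 0.00197177, -0.00099458,  0.00155967,  0.00098792,  0.00084806,
       -0.00170962]), 'joint_efforts': array([ 3.96291280e-04, -5.39720142e+01,  3.46998632e+01,  1.34889042e-02,
        2.88330716e-
[... 513 characters left out ...]
98), ([0.4026, 0.1888, 1.3465], 0.83), ([0.254, 0.1214, 1.3781], 0.79)]
jar scene [([-0.237, -0.0111, 1.4431], 0.74)]
jar top [([0.2271, -0.0734, 1.3791], 0.7)]
bed scene [([-0.0118, 0.1684, 1.2154], 0.88)]
bed top [([-0.1146, -0.1119, 1.4174], 0.76)]
roller scene [([0.1114, 0.1167, 1.2301], 0.46)]
roller top []
tensioner scene [([0.0361, 0.1464, 1.2141], 0.8)]
tensioner top [([-0.1668, -0.1017, 1.3969], 0.56), ([-0.1156, -0.1117, 1.4164], 0.3)]
chip_flat scene [([-0.2342, -0.0094, 1.4411], 0.41)]
chip_flat top []
chip_slug scene [([-0.0646, 0.188, 1.146], 0.53)]
chip_slug top []
chip_angle scene []
chip_angle top []
chip_square scene [([0.1965, 0.2723, 1.0526], 0.61)]
chip_square top []
1.0
```

View pics/scene0.png

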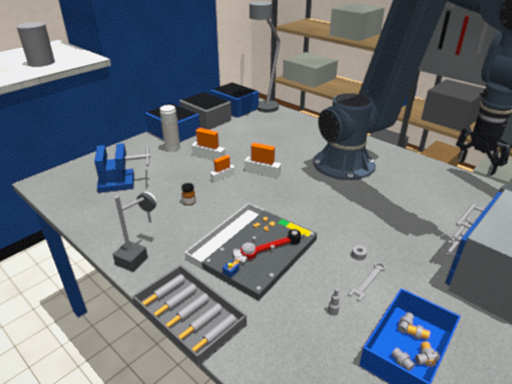

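View pics/top0.png

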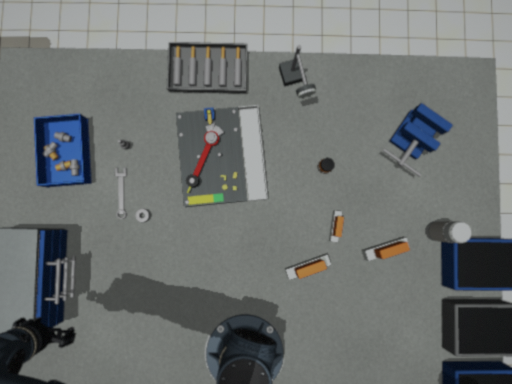

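The candidates for the scraper in the top view are (308,266) about 45 px long, (387,250) about 45 px long, and (337,226) about 31 px long. At about 316 px/m, only the one at (337,226) is 100 mm long, and it also lies along world x, so I choose that one. I'll check it in a close crop.

```bash
cat > h.py <<'E'
import cv2,numpy as np,json
from plant import ctrl
P={n:ctrl.camera_params(n) for n in("scene","top")}
def proj(n,p):
    c=P[n];return cv2.projectPoints(np.atleast_2d(np.array(p,float)).reshape(-1,1,3),c["rvec"],c["tvec"],c["intrinsics"],c["dist"])[0].reshape(-1,2)
def cam2w(n,p):
    R=cv2.Rodrigues(P[n]["rvec"])[0];return R.T@(np.array(p)-P[n]["tvec"])
def ray(n,uv,z):
    c=P[n];R=cv2.Rodrigues(c["rvec"])[0]
    q=cv2.undistortPoints(np.array(uv,float).reshape(-1,1,2),c["intrinsics"],c["dist"]).reshape(-1,2)
    o=-R.T@c["tvec"];d=np.c_[q,np.ones(len(q))]@R
    return o+d*((z-o[2])/d[:,2])[:,None]
def crop(im,x0,y0,x1,y1,k,fn):
    cv2.imwrite(fn,cv2.resize(im[y0:y1,x0:x1,::-1],None,fx=k,fy=k,interpolation=cv2.INTER_CUBIC))
def bedw(bp,p):
    x,y,t=bp;p=np.atleast_2d(np.array(p,float));c,s=np.cos(t),np.sin(t)
    return np.c_[x+c*p[:,0]-s*p[:,1],y+s*p[:,0]+c*p[:,1],p[:,2]]
def wbed(bp,p):
    x,y,t=bp;p=np.atleast_2d(np.array(p,float))-[x,y,0];c,s=np.cos(t),np.sin(t)
    return np.c_[c*p[:,0]+s*p[:,1],-s*p[:,0]+c*p[:,1],p[:,2]]
E
python3 - <<'E'
from h import *
t=cv2.imread("pics/top0.png")[:,:,::-1];s=cv2.imread("pics/scene0.png")[:,:,::-1]
crop(t,165,95,285,215,5,"pics/c_top_bed.png")
crop(s,175,195,325,300,5,"pics/c_sc_bed.png")
crop(t,275,195,425,290,5,"pics/c_top_scr.png")
crop(s,180,120,290,210,6,"pics/c_sc_scr.png")
for n,l in(("scene",[[-0.1302,-0.0953,1.5842],[.0266,-.1215,1.5998],[-.202,-.2021,1.7031]]),("top",[[.156,.2452,1.3278],[.4026,.1888,1.3465],[.254,.1214,1.3781]])):
    for p in l: print(n,cam2w(n,p).round(3))
E
```

```text
scene [ 0.424 -0.279  0.034]
scene [ 0.297 -0.183  0.047]
scene [ 0.357 -0.44   0.054]
top [ 0.279 -0.185  0.095]
top [ 0.34  -0.431  0.085]
top [ 0.408 -0.282  0.056]
```

View pics/c_top_bed.png

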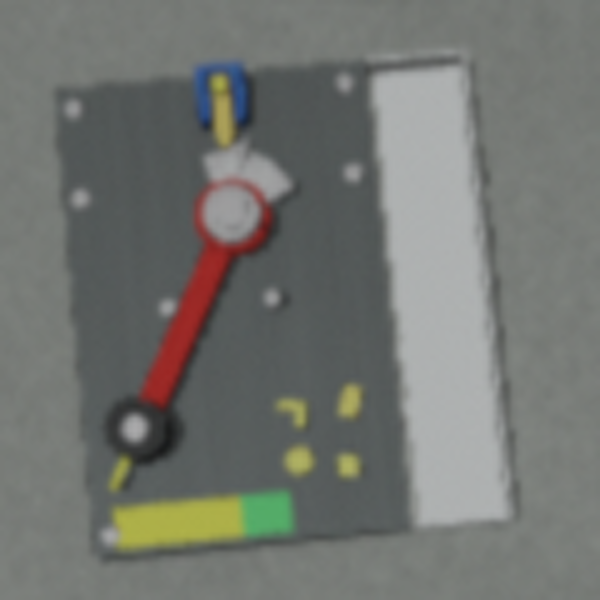

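View pics/c_sc_bed.png

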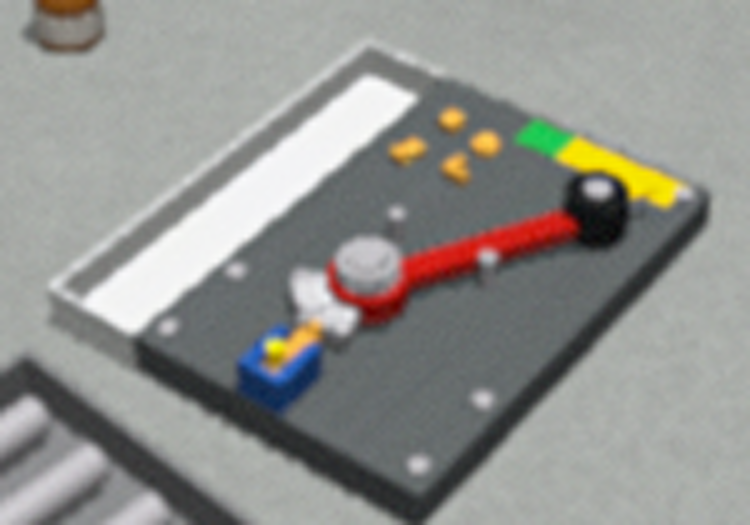

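View pics/c_top_scr.png

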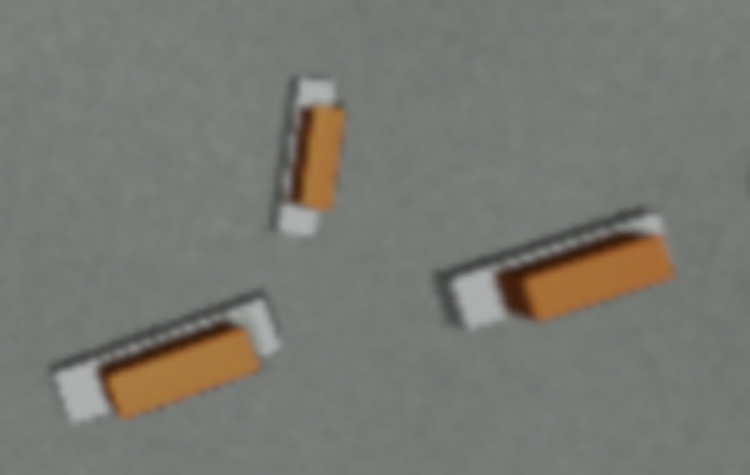

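View pics/c_sc_scr.png

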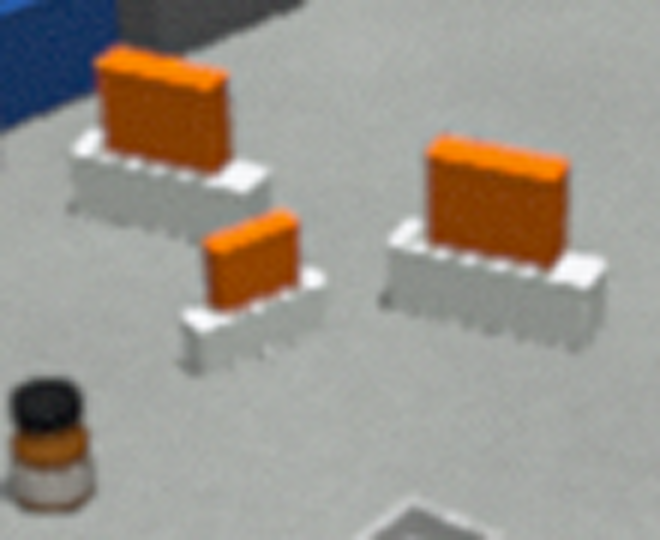

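```bash
cat > fit.py <<'E'
from h import *
from scipy.optimize import least_squares
top={(30,9,52):(272,297),(30,76,52):(168,306),(85,30,68):(231,210),(185,140,30):(57,90),(-125,140,30):(98,548),(-125,-65,30):(412,527),(185,-65,30):(369,70),(-106,43,30):(243,518),(-106,11,30):(292,511)}
sc={(30,9,52):(397,213),(30,76,52):(488,257),(85,30,68):(368,257),(185,140,30):(425,488),(-125,140,30):(707,192),(185,-65,30):(140,340),(-125,-65,30):(437,79),(-106,43,30):(566,146),(-106,11,30):(528,131)}
tp=np.array(list(top.keys()),float)/1e3;tu=np.array(list(top.values()))/5+[165,95]-.4
sp=np.array(list(sc.keys()),float)/1e3;su=np.array(list(sc.values()))/5+[175,195]-.4
for use in("t","s","ts"):
    f=lambda b:np.concatenate(([ (proj("top",bedw(b,tp))-tu).ravel()] if "t" in use else [])+([(proj("scene",bedw(b,sp))-su).ravel()] if "s" in use else []))
    r=least_squares(f,[.5,.1,0],loss="soft_l1",f_scale=.5);print(use,r.x.round(4),np.round(r.fun,1))
bp=r.x
json.dump(bp.tolist(),open("bed.json","w"))
# chips
for nm,(u,v) in dict(angle=(292,410),flat=(349,400),slug=(298,460),square=(348,466)).items():
    w=ray("top",[[u/5+165-.4,v/5+95-.4]],.038);print(nm,"top",(wbed(bp,w)*1e3).round(0))
for nm,(u,v) in dict(angle=(457,168),flat=(407,150),slug=(487,143),square=(453,118)).items():
    w=ray("scene",[[u/5+175-.4,v/5+195-.4]],.036);print(nm,"sc",(wbed(bp,w)*1e3).round(0))
# scraper: masks
tc=lambda u,v:(u/5+275-.4,v/5+195-.4)
sc_=lambda u,v:(u/6+180-.4,v/6+120-.4)
h=.086
m={( .032,.010,h):(307,104),( .032,-.010,h):(346,108),(-.032,.010,h):(292,208),(-.032,-.010,h):(333,211),(.05,-.012,.036):(336,80),(.05,.012,.036):(299,80),(-.05,.012,.036):(280,208),(-.05,-.012,.036):(314,236)}
X=np.array(list(m));U=np.array([tc(*v) for v in m.values()])
ms={(.032,.010,h):(204,243),(-.032,.010,h):(285,212),(-.032,-.010,h):(298,216),(.05,.012,.036):(205,332)}
ms={(-.032,.010,h):(299,216),(.032,.010,h):(209,250),(.05,.012,0):(195,375)}
for b0 in([.41,-.28,0],):
  g=lambda b:(proj("top",bedw(b,X))-U).ravel()
  r=least_squares(g,b0,loss="soft_l1",f_scale=.5);print("scr",r.x.round(4),r.fun.round(1))
  S=r.x
print("pred scene corners (crop px)",[ ((proj("scene",bedw(S,[[sx*.032,sy*.01,h]]))[0]-[180,120]+.4)*6).round().tolist() for sx in(1,-1) for sy in(1,-1)])
print("base", [ ((proj("scene",bedw(S,[[sx*.05,sy*.012,0]]))[0]-[180,120]+.4)*6).round().tolist() for sx in(1,-1) for sy in(1,-1)])
json.dump(S.tolist(),open("scr.json","w"))
# height check by triangulating grip top centre
for z in (.07,.08,.086,.09,.1): print(z,ray("top",[tc(319,158)],z)[0].round(4),ray("scene",[sc_(252,231)],z)[0].round(4))
E
python3 fit.py
```

```text
t [0.6059 0.0785 0.1107] [ 0.4  0.   0.3  0.2  0.2  0.1 -0.2 -0.5 -0.6  2.2  0.1  0.4 -0.2 -2.2
 -0.1 -0.5  0.  -0. ]
s [0.6089 0.0785 0.1311] [-0.2  0.2  0.3  0.1  0.3  0.1  0.1  1.8  1.  -0.6 -1.6 -0.5  1.  -0.9
 -0.5  0.3 -1.3 -0.3]
ts [0.6067 0.0786 0.1177] [ 0.4 -0.2  0.3  0.1 -0.  -0.  -0.6 -0.4 -0.4  2.3  0.3  0.  -0.6 -2.5
  0.1 -0.7  0.2 -0.3  0.2 -0.2  0.4 -0.1  0.4 -0.4 -0.5  1.4  1.6 -0.4
 -1.4 -1.4  2.  -1.1  0.2  0.3 -0.5 -0.4]
angle top [[-43.   5.  38.]]
flat top [[-40. -32.  38.]]
slug top [[-75.   4.  38.]]
square top [[-82. -27.  38.]]
angle sc [[-41.   2.  36.]]
flat sc [[-37. -34.  36.]]
slug sc [[-73.   3.  36.]]
square sc [[-81. -29.  36.]]
scr [ 0.4114 -0.2862 -0.1301] [ 1.3 -0.1 -0.2  0.   1.6 -0.4 -0.2 -0.1 -0.2  0.4 -0.2 -0.7 -0.5  4.6
  0.1  0.1]
pred scene corners (crop px) [[223.0, 250.0], [204.0, 237.0], [306.0, 218.0], [287.0, 206.0]]
base [[208.0, 378.0], [187.0, 362.0], [334.0, 325.0], [312.0, 310.0]]
0.07 [ 0.4106 -0.2873  0.07  ] [ 0.3971 -0.3057  0.07  ]
0.08 [ 0.4107 -0.2852  0.08  ] [ 0.4088 -0.2924  0.08  ]
0.086 [ 0.4107 -0.284   0.086 ] [ 0.4159 -0.2844  0.086 ]
0.09 [ 0.4107 -0.2832  0.09  ] [ 0.4206 -0.2791  0.09  ]
0.1 [ 0.4108 -0.2811  0.1   ] [ 0.4324 -0.2658  0.1   ]
```

```bash
sed -i 's/(-125,140,30):(98,548)/(-125,140,30):(98,556)/; s/(185,-65,30):(369,70)/(185,-65,30):(369,61)/; s/(-.05,.012,.036):(280,208)/(-.05,.012,.036):(279,233)/' fit.py
cat > ov.py <<'E'
from h import *
import sys
bp=json.load(open("bed.json"));S=json.load(open("scr.json"))
def lines(img,n,pts,off,k,col,closed=True):
    q=((proj(n,pts)-off+.5)*k).round().astype(int);cv2.polylines(img,[q.reshape(-1,1,2)],closed,col,1)
def ov(img,n,bp,S,off,k):
    R=lambda x0,x1,y0,y1,z:np.array([[x0,y0,z],[x1,y0,z],[x1,y1,z],[x0,y1,z]])/1e3
    c=lambda x,y,r,z:np.array([[x+r*np.cos(a),y+r*np.sin(a),z] for a in np.linspace(0,6.28,24)])/1e3
    for s in(R(-125,185,-65,140,30),R(-122,182,-128,-65,30),c(30,9,5,52),c(30,76,5,52),c(85-150*np.cos(.5),30+150*np.sin(.5),20,64),R(147,185,14,46,54),c(85,30,14,68),R(-112,-100,11,43,30)): lines(img,n,bedw(bp,s),off,k,(255,0,255))
    for s in(R(-32,32,-10,10,86),R(-50,50,-12,12,36),R(-50,50,-12,12,0)): lines(img,n,bedw(S,s),off,k,(255,0,255))
for n,f,off,sz,k,o in(("top","top0",(165,95),120,5,"ovtb"),("scene","scene0",(175,195),(150,105),5,"ovsb"),("top","top0",(315,200),(60,50),8,"ovts"),("scene","scene0",(205,145),(40,45),10,"ovss")):
    im=cv2.imread(f"pics/{f}.png");w,hh=sz if isinstance(sz,tuple) else (sz,sz)
    c=cv2.resize(im[off[1]:off[1]+hh,off[0]:off[0]+w],None,fx=k,fy=k,interpolation=cv2.INTER_CUBIC)
    ov(c,n,bp,S,np.array(off),k);cv2.imwrite(f"pics/{o}{sys.argv[1]}.png",c)
E
python3 fit.py | grep -v "^0"; python3 ov.py 1
```

```text
t [0.606  0.0785 0.1113] [ 0.4  0.   0.3  0.2  0.2  0.1 -0.3 -0.5 -0.6  0.7  0.1  0.4 -0.2 -0.4
 -0.1 -0.5  0.  -0. ]
s [0.6089 0.0785 0.1311] [-0.2  0.2  0.3  0.1  0.3  0.1  0.1  1.8  1.  -0.6 -1.6 -0.5  1.  -0.9
 -0.5  0.3 -1.3 -0.3]
ts [0.6068 0.0786 0.1181] [ 0.4 -0.2  0.3  0.1 -0.  -0.  -0.6 -0.4 -0.3  0.7  0.3 -0.  -0.7 -0.7
  0.2 -0.7  0.3 -0.3  0.2 -0.2  0.5 -0.1  0.4 -0.4 -0.5  1.4  1.6 -0.4
 -1.4 -1.4  2.  -1.1  0.2  0.3 -0.5 -0.4]
angle top [[-43.   5.  38.]]
flat top [[-40. -32.  38.]]
slug top [[-75.   4.  38.]]
square top [[-82. -27.  38.]]
angle sc [[-41.   2.  36.]]
flat sc [[-37. -33.  36.]]
slug sc [[-73.   3.  36.]]
square sc [[-81. -29.  36.]]
scr [ 0.4109 -0.2861 -0.1266] [ 1.2  0.  -0.2  0.1  1.6 -0.2 -0.2  0.1 -0.3  0.5 -0.2 -0.6 -0.2 -0.2
  0.2  0.2]
pred scene corners (crop px) [[223.0, 250.0], [205.0, 237.0], [306.0, 217.0], [287.0, 206.0]]
base [[209.0, 377.0], [188.0, 362.0], [334.0, 325.0], [312.0, 310.0]]
```

View pics/ovtb1.png

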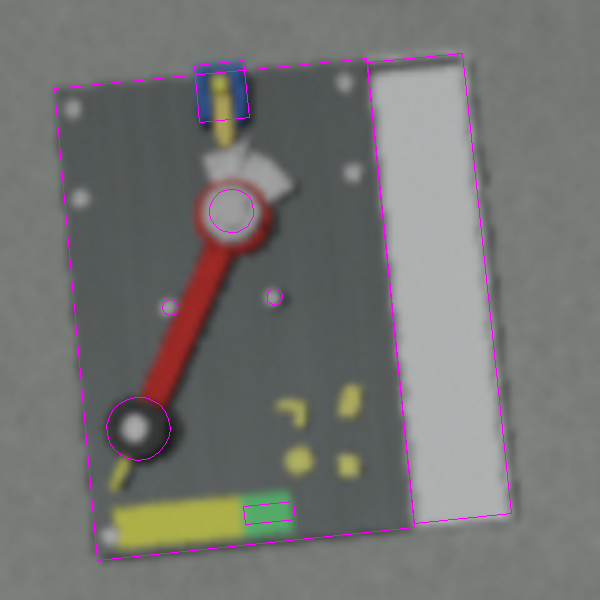

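View pics/ovsb1.png

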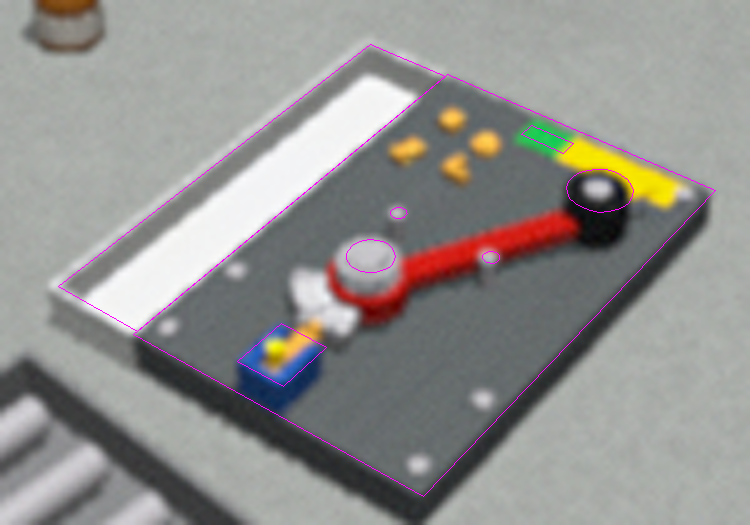

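View pics/ovts1.png

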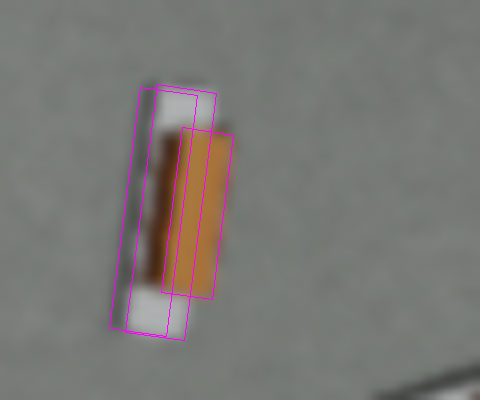

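View pics/ovss1.png

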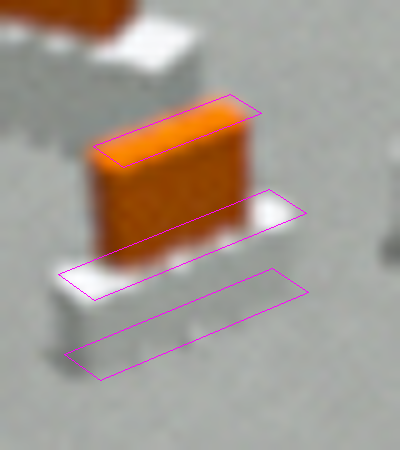

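The overlays fit to about 1 px. In the close crop the smallest block is at top (337,226) and scene (221,168), 100 mm long, with the grip top triangulating to z≈84 mm. I'm grasping it now.

```bash
cat >> h.py <<'E'
from scipy.spatial.transform import Rotation as Rn
def quat(yaw,flip=False):
    if flip: yaw=yaw+np.pi
    y=np.array([-np.sin(yaw),np.cos(yaw),0]);z=np.array([0,0,-1.]);x=np.cross(y,z)
    q=Rn.from_matrix(np.c_[x,y,z]).as_quat();return np.r_[q[3],q[:3]]
def st(m=""):
    s=ctrl.get_state();print(m,"t",round(s["time"],2),"tcp",s["tcp_pos"].round(4),"F",s["ft_force"].round(1),"M",s["moment"].round(2),"gap",round(s["finger_gap"],4),"q6",s["joint_pos"][5].round(2));return s
E
python3 - <<'E'
from h import *
sx,sy,yaw=.4125,-.286,-.127
for f in(0,1): 
    for p,y in(((sx,sy,.22),yaw),((.54,.13,.25),.118),((.53,.25,.26),-.15)): print(f,ctrl.ik(p,quat(y,f)))
E
```

```text
0 [-0.60623766  0.33530003 -0.3877923   0.847704    0.         -0.47923766]
0 [ 0.23624526  0.38429456 -0.2170926   0.96940917  0.          0.11824526]
0 [ 0.44075085  0.4225481  -0.1251164   1.02313183  0.          0.59075085]
1 [-0.60623766  0.33530003 -0.3877923   0.847704    0.          2.66235499]
1 [ 0.23624526  0.38429456 -0.2170926   0.96940917  0.         -3.02334739]
1 [ 0.44075085  0.4225481  -0.1251164   1.02313183  0.         -2.55084181]
```

Run:
```python
from h import *
sx,sy,yaw=.4125,-.286,-.127
q=quat(yaw);zg=.062+.155
ctrl.move_to((sx,sy,zg+.10),q);st("above")
ctrl.move_straight((sx,sy,zg),feed=.15);st("down")
ctrl.clamp(80);st("grip")
ctrl.move_straight((sx,sy,zg+.12),feed=.2);st("up")
for n in("scene","top"):
    im=ctrl.get_image(n); cv2.imwrite(f"pics/{n}1.png",im[:,:,::-1])
crop(cv2.imread("pics/scene1.png")[:,:,::-1],180,60,320,180,5,"pics/sc1c.png")
crop(cv2.imread("pics/top1.png")[:,:,::-1],285,175,385,260,6,"pics/top1c.png")
```

```text
above t 3.97 tcp [ 0.4129 -0.2855  0.3171] F [-0.1 -0.2  0.7] M [ 0.01 -0.   -0.02] gap 0.0849 q6 -0.48
down t 4.78 tcp [ 0.4128 -0.2861  0.2175] F [ 0.1 -0.6  1.1] M [0.02 0.01 0.03] gap 0.0852 q6 -0.48
grip t 5.4 tcp [ 0.4126 -0.286   0.2173] F [-0.8  1.2  5.5] M [0.22 0.19 0.04] gap 0.0194 q6 -0.48
up t 6.15 tcp [ 0.4122 -0.2858  0.3359] F [-0.8  1.5 -2.6] M [-0.08  0.05 -0.03] gap 0.0192 q6 -0.48
```

View pics/sc1c.png

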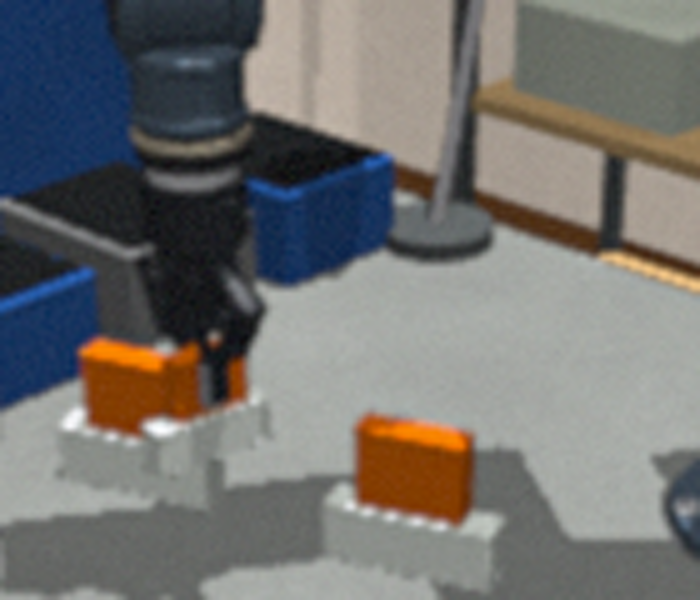

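View pics/top1c.png

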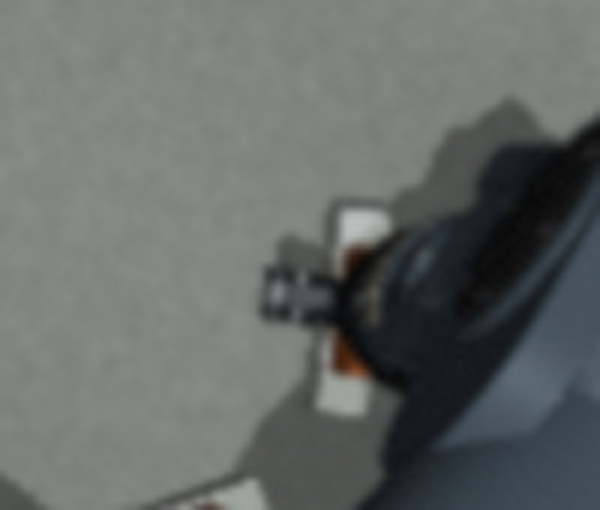

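The block is up, standing straight, gripped near the middle (gap 19 mm). Next I move it over the plate behind the chips.

Run:
```python
from h import *
bp=json.load(open("bed.json"));th=bp[2]
q=quat(th)
def T(x,y,z): return bedw(bp,[[x/1e3,y/1e3,0]])[0]+[0,0,z]
ctrl.move_to(T(-58,40,.33),q);st("above")
ctrl.move_straight(T(-58,40,.262),feed=.15);st("near")
ctrl.move_straight(T(-58,40,.2495),feed=.05);st("low")
for n in("scene","top"):
    im=ctrl.get_image(n); cv2.imwrite(f"pics/{n}2.png",im[:,:,::-1])
crop(cv2.imread("pics/scene2.png")[:,:,::-1],175,175,325,285,5,"pics/sc2c.png")
crop(cv2.imread("pics/top2.png")[:,:,::-1],165,95,285,215,5,"pics/top2c.png")
```

```text
above t 7.8 tcp [0.5445 0.1106 0.33  ] F [ 0.2 -0.  -1.3] M [ 0.03  0.01 -0.05] gap 0.0192 q6 0.08
near t 8.4 tcp [0.5448 0.111  0.2625] F [ 0.8  1.1 -1.7] M [-0.03 -0.03  0.03] gap 0.0191 q6 0.08
low t 8.8 tcp [0.5443 0.1115 0.2494] F [ 0.6  0.2 -1.8] M [-0.01 -0.01 -0.02] gap 0.0194 q6 0.08
```

View pics/sc2c.png

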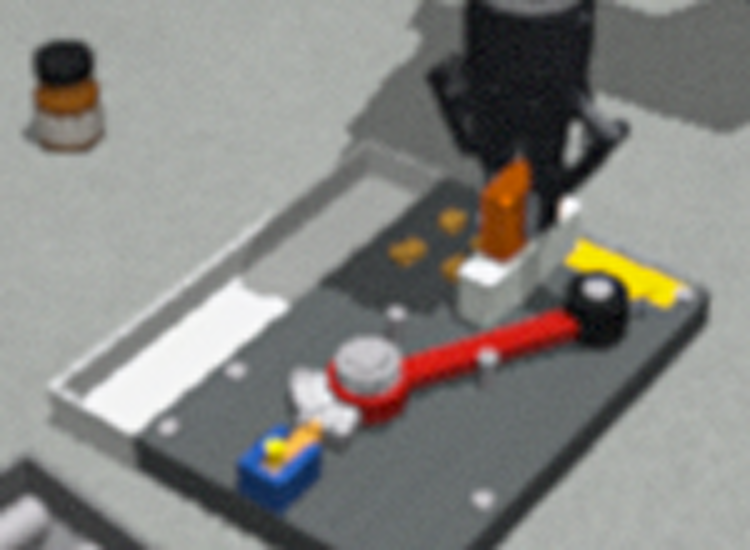

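View pics/top2c.png

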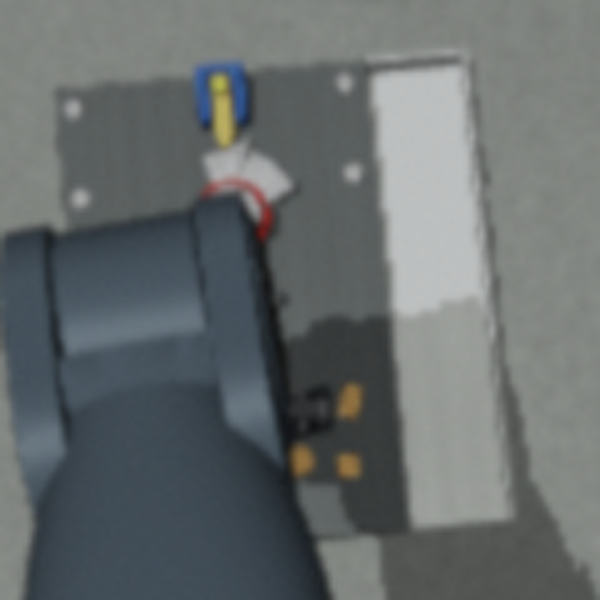

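The block stands behind all four chips and does not touch the arm. Now I wipe.

Run:
```python
from h import *
bp=json.load(open("bed.json"));th=bp[2]
def T(x,y,z): return bedw(bp,[[x/1e3,y/1e3,0]])[0]+[0,0,z]
ctrl.move_straight(T(-58,40,.2478),feed=.03);st("low")
ctrl.move_straight(T(-58,-35,.2478),feed=.08);st("mid")
ctrl.move_straight(T(-58,-74,.2478),feed=.06);st("end")
ctrl.dwell(.2)
for n in("scene","top"):
    im=ctrl.get_image(n); cv2.imwrite(f"pics/{n}3.png",im[:,:,::-1])
crop(cv2.imread("pics/scene3.png")[:,:,::-1],175,175,325,285,5,"pics/sc3c.png")
crop(cv2.imread("pics/top3.png")[:,:,::-1],165,95,285,215,5,"pics/top3c.png")
```

```text
low t 9.15 tcp [0.5444 0.1115 0.2478] F [-0.   0.7 -1.3] M [ 0.01 -0.01 -0.02] gap 0.0192 q6 0.08
mid t 10.23 tcp [0.5532 0.0373 0.2478] F [ 0.8 -0.4 -1.1] M [-0.02 -0.   -0.01] gap 0.0191 q6 -0.05
end t 11.03 tcp [ 0.5578 -0.0018  0.2478] F [ 0.1  0.6 -1.6] M [-0.04  0.03  0.01] gap 0.0192 q6 -0.12
```

View pics/sc3c.png

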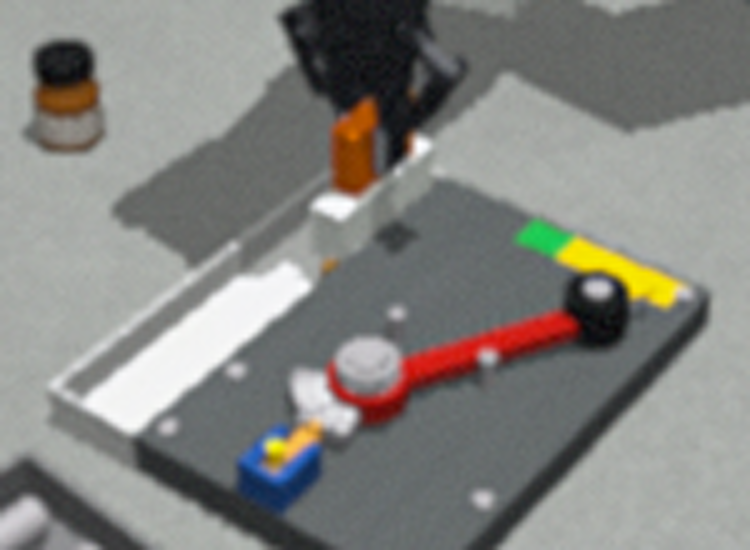

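View pics/top3c.png

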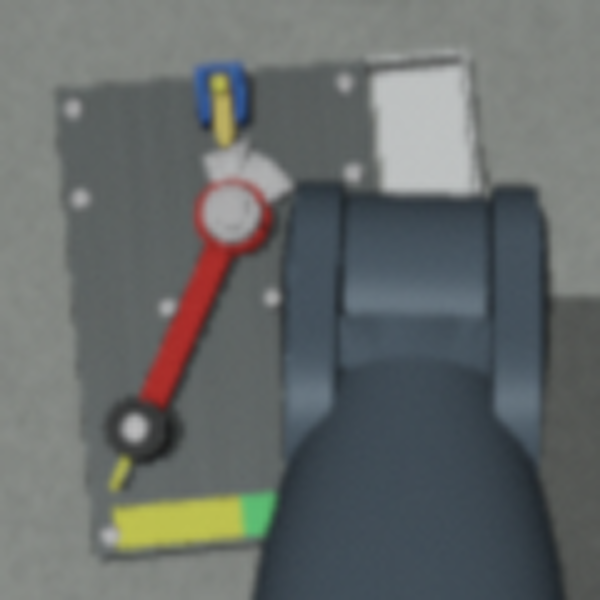

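An orange bit shows at scene crop (330,265), under the block's end at the edge. I lift and look.

Run:
```python
from h import *
bp=json.load(open("bed.json"));th=bp[2]
def T(x,y,z): return bedw(bp,[[x/1e3,y/1e3,0]])[0]+[0,0,z]
ctrl.move_straight(T(-58,-74,.32),feed=.2)
ctrl.move_to(T(-47,175,.33),quat(th-.25));st("away")
for n in("scene","top"):
    im=ctrl.get_image(n); cv2.imwrite(f"pics/{n}4.png",im[:,:,::-1])
crop(cv2.imread("pics/scene4.png")[:,:,::-1],175,175,325,285,5,"pics/sc4c.png")
crop(cv2.imread("pics/top4.png")[:,:,::-1],165,95,285,215,5,"pics/top4c.png")
```

```text
away t 12.82 tcp [0.5394 0.2461 0.3291] F [ 0.  -0.  -2.2] M [-0.01  0.02 -0.05] gap 0.0191 q6 0.56
```

View pics/sc4c.png

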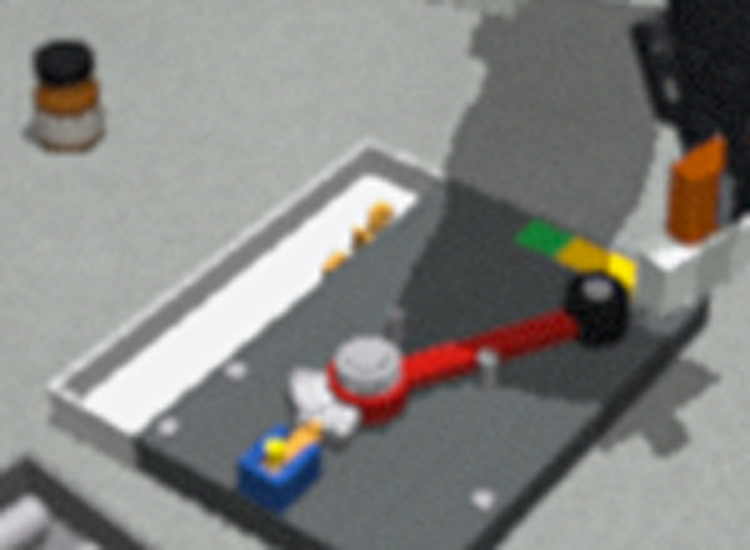

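View pics/top4c.png

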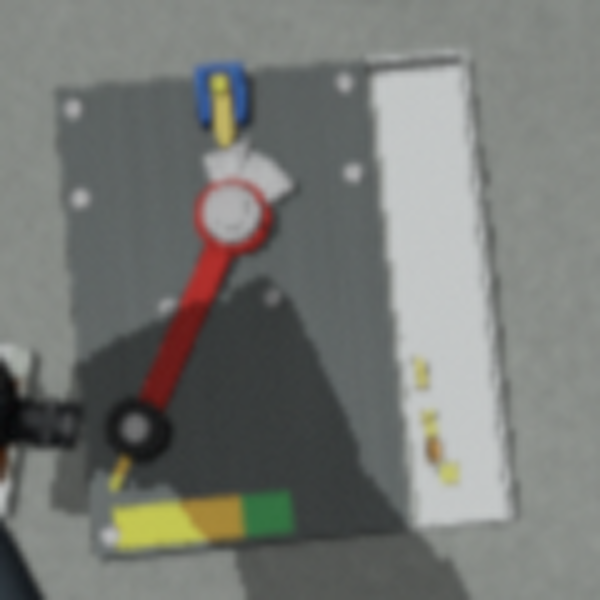

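Run:
```python
from h import *
bp=json.load(open("bed.json"))
t=cv2.imread("pics/top4.png")[:,:,::-1]
crop(t,235,155,275,205,12,"pics/chips_t.png")
s=cv2.imread("pics/scene4.png")[:,:,::-1]
crop(s,230,205,270,235,14,"pics/chips_s.png")
for u,v in((421,374),(430,422),(433,449),(451,474)): print((wbed(bp,ray("top",[[u/5+164.6,v/5+94.6]],.012))*1e3).round())
```

```text
[[-25. -80.  12.]]
[[-57. -83.  12.]]
[[-75. -83.  12.]]
[[-92. -93.  12.]]
```

View pics/chips_t.png

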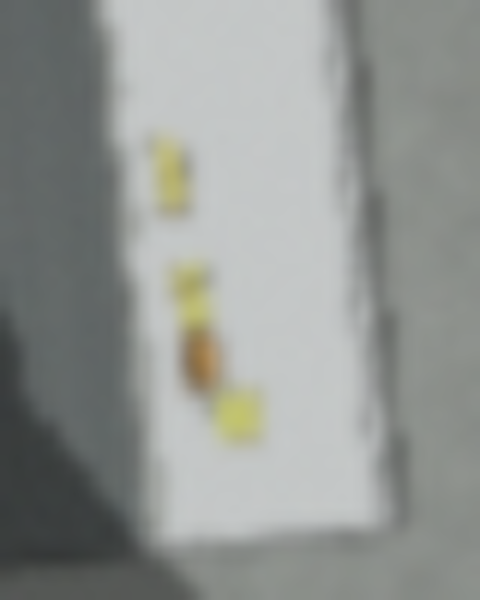

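View pics/chips_s.png

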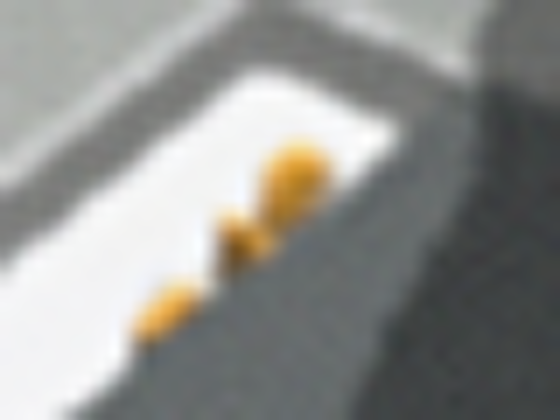

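All four chips lie on the trough floor, at bed x −25, −57, −75 and −92 mm and y −80 to −93 mm. The plate is clear. Next I push the roller.

```bash
cat > push.py <<'E'
from h import *
bp=json.load(open("bed.json"));th=bp[2];Z=.252
def pose(q,gap=0):
    r=np.array([85-150*np.cos(.5-q),30+150*np.sin(.5-q)]);yaw=-.5*max(.5-q,0)
    n=np.array([-np.sin(yaw),np.cos(yaw)]);u=np.array([np.cos(yaw),np.sin(yaw)])
    c=r+n*(32+gap)-u*8*max(1-q/.5,0)
    return bedw(bp,[[c[0]/1e3,c[1]/1e3,0]])[0]+[0,0,Z],quat(th+yaw)
def snap(k):
    for n in("scene","top"):
        im=ctrl.get_image(n); cv2.imwrite(f"pics/{n}{k}.png",im[:,:,::-1])
    crop(cv2.imread(f"pics/scene{k}.png")[:,:,::-1],175,175,325,285,5,f"pics/sc{k}c.png")
    crop(cv2.imread(f"pics/top{k}.png")[:,:,::-1],165,95,285,215,5,f"pics/top{k}c.png")
E
python3 - <<'E'
from push import *
p,o=pose(0,18)
ctrl.move_straight(p+[0,0,.06],o,feed=.15)
ctrl.move_straight(p,o,feed=.15);st("start")
for q in(0,.1,.2):
    p,o=pose(q);ctrl.move_straight(p,o,feed=.06);st(q)
snap(5)
E
```

```text
start t 13.82 tcp [0.5473 0.2253 0.2527] F [ 0.2 -0.5 -2.5] M [ 0.04 -0.02 -0.  ] gap 0.0193 q6 0.52
0 t 14.27 tcp [0.5451 0.2069 0.2528] F [ 0.2  3.  -1.5] M [ 0.68 -0.15  0.02] gap 0.0193 q6 0.5
0.1 t 14.68 tcp [0.5399 0.1928 0.2522] F [ 0.4  3.5 -0.5] M [ 0.85 -0.03 -0.05] gap 0.0194 q6 0.43
0.2 t 15.08 tcp [0.5369 0.1796 0.2524] F [ 0.3 16.  -0.2] M [ 3.72 -0.05  0.02] gap 0.0189 q6 0.35
```

View pics/sc5c.png

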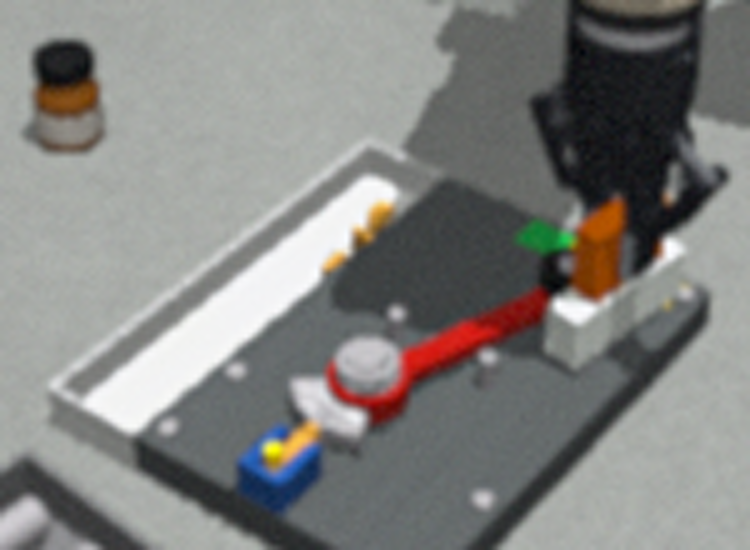

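View pics/top5c.png

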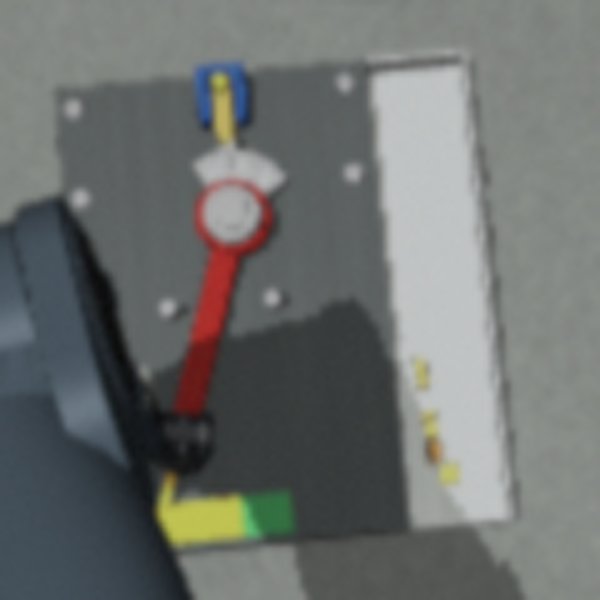

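The force at q≈0.2 reads 16 N, above the expected 4 N or so. I recheck before going on.

```bash
python3 - <<'E'
from push import *
ctrl.dwell(.1);s=st("a")
print(wbed(bp,[s["tcp_pos"]])*1e3, (pose(.2)[0]-s["tcp_pos"])*1e3)
w=ray("top",[[187/5+164.6,437/5+94.6]],.064);print("roller",wbed(bp,w)*1e3,"pred",85-150*np.cos(.3),30+150*np.sin(.3))
E
python3 - <<'E'
from h import *
t=cv2.imread("pics/top5.png")[:,:,::-1];crop(t,185,165,225,210,14,"pics/z5t.png")
t=cv2.imread("pics/scene5.png")[:,:,::-1];crop(t,265,205,325,255,12,"pics/z5s.png")
E
```

```text
a t 15.28 tcp [0.5369 0.1798 0.2524] F [ 0.2 15.3  0.5] M [ 3.61 -0.09  0.09] gap 0.0191 q6 0.35
[[-57.46486179 108.74711055 252.4483022 ]] [-0.55130133 -2.14096158 -0.4483022 ]
roller [[-55.74911547  71.40091995  64.        ]] pred -58.3004733688409 74.32803099920093
```

View pics/z5t.png

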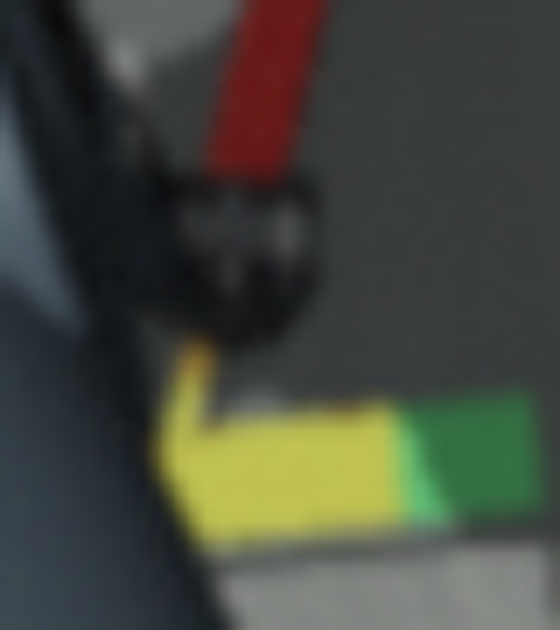

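View pics/z5s.png

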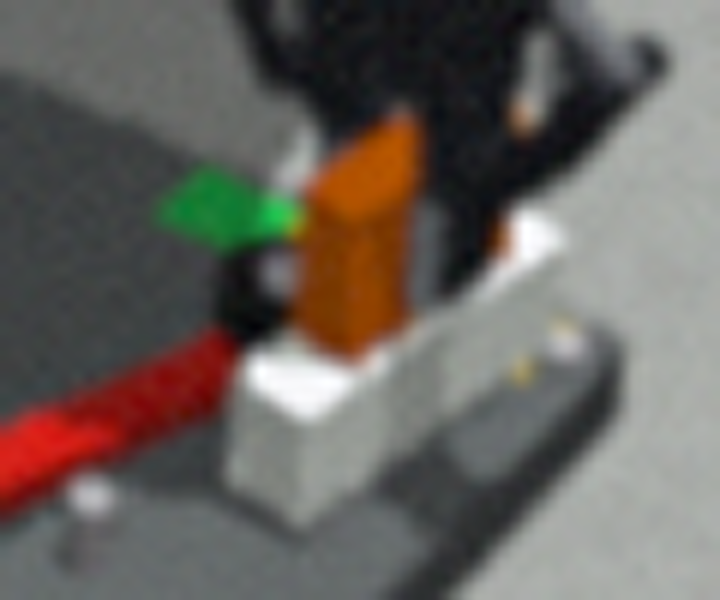

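```bash
cat > qest.py <<'E'
from h import *
bp=json.load(open("bed.json"))
def qest(fn,n="top"):
    im=cv2.imread(fn).astype(int);b,g,r=im[...,0],im[...,1],im[...,2]
    m=(r>70)&(r>2.2*g)&(r>2.2*b)
    v,u=np.nonzero(m);w=wbed(bp,ray(n,np.c_[u,v],.05))*1e3-[85,30,0]
    d=np.hypot(w[:,0],w[:,1]);k=(d>35)&(d<128)&(np.abs(np.arctan2(w[:,1],-w[:,0]))<.8)
    a=np.arctan2(w[k,1],-w[k,0]);return .5-np.median(a),k.sum()
if __name__=="__main__":
    import sys
    for k in sys.argv[1:]:
        print(k,"top",qest(f"pics/top{k}.png"),"scene",qest(f"pics/scene{k}.png","scene"))
E
python3 qest.py 0 2 5
python3 - <<'E'
from h import *
bp=json.load(open("bed.json"))
for z in(.03,.05,.07,.09): print(z,wbed(bp,ray("top",[[203.6,193.6]],z))*1e3)
E
```

```text
0 top (np.float64(0.007299752148141159), np.int64(162)) scene (np.float64(-0.046380875763423424), np.int64(163))
2 top (np.float64(nan), np.int64(0)) scene (np.float64(-0.04558483010307968), np.int64(165))
5 top (np.float64(0.18000347787760812), np.int64(154)) scene (np.float64(0.13515209267414313), np.int64(168))
0.03 [[-90.15243796  73.03795113  30.        ]]
0.05 [[-91.66746473  71.1446686   50.        ]]
0.07 [[-93.18249149  69.25138606  70.        ]]
0.09 [[-94.69751826  67.35810353  90.        ]]
  return _methods._mean(a, axis=axis, dtype=dtype,
  ret = ret.dtype.type(ret / rcount)
```

```bash
cat > ov2.py <<'E'
from push import *
import sys
k=sys.argv[1];s=ctrl.get_state();t=s["tcp_pos"];q=s["ee_rot"];R=Rn.from_quat([q[1],q[2],q[3],q[0]]).as_matrix()
yw=np.arctan2(-R[0,1],R[1,1]);print("yaw bed",yw-th,"tilt",R[:,2].round(4))
qq=float(sys.argv[2]);zb=t[2]-.217
Rr=lambda x0,x1,y0,y1,z:np.array([[x0,y0,z],[x1,y0,z],[x1,y1,z],[x0,y1,z]])/1e3
ci=lambda x,y,r,z:np.array([[x+r*np.cos(a),y+r*np.sin(a),z] for a in np.linspace(0,6.28,24)])/1e3
for n,off,sz,f in(("scene",(250,190),(75,60),10),("top",(160,160),(75,55),10)):
    im=cv2.imread(f"pics/{n}{k}.png")[off[1]:off[1]+sz[1],off[0]:off[0]+sz[0]]
    im=cv2.resize(im,None,fx=f,fy=f,interpolation=cv2.INTER_CUBIC)
    def L(p,c): cv2.polylines(im,[((proj(n,p)-off+.5)*f).round().astype(int).reshape(-1,1,2)],True,c,1)
    for h,a,b in((0,50,12),(36,50,12),(36,32,10),(86,32,10)): L(bedw((t[0],t[1],yw),Rr(-a,a,-b,b,h))+[0,0,zb],(255,0,255))
    rx,ry=85-150*np.cos(.5-qq),30+150*np.sin(.5-qq)
    for h in(34,64): L(bedw(bp,ci(rx,ry,20,h)),(255,255,0))
    cv2.imwrite(f"pics/ov2{n}{k}.png",im)
E
python3 ov2.py 5 .18
```

```text
yaw bed -0.14845066329416043 tilt [ 0.0012  0.0056 -1.    ]
```

View pics/ov2scene5.png

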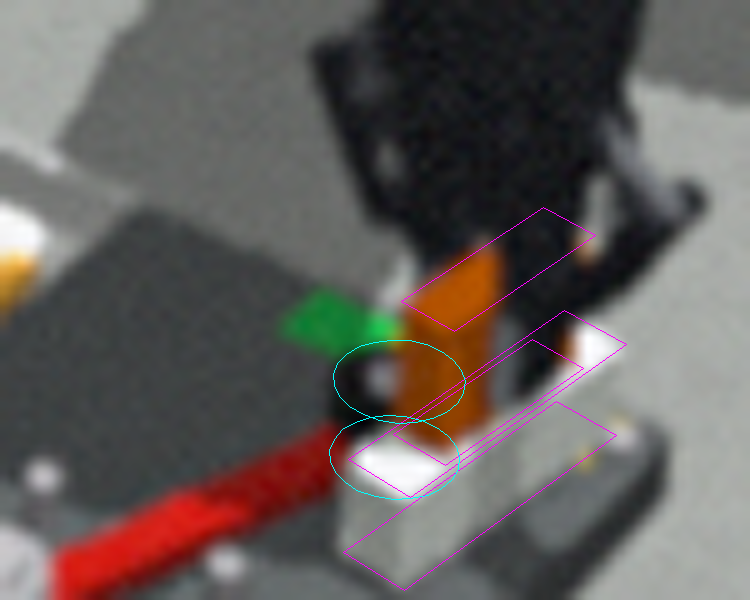

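View pics/ov2top5.png

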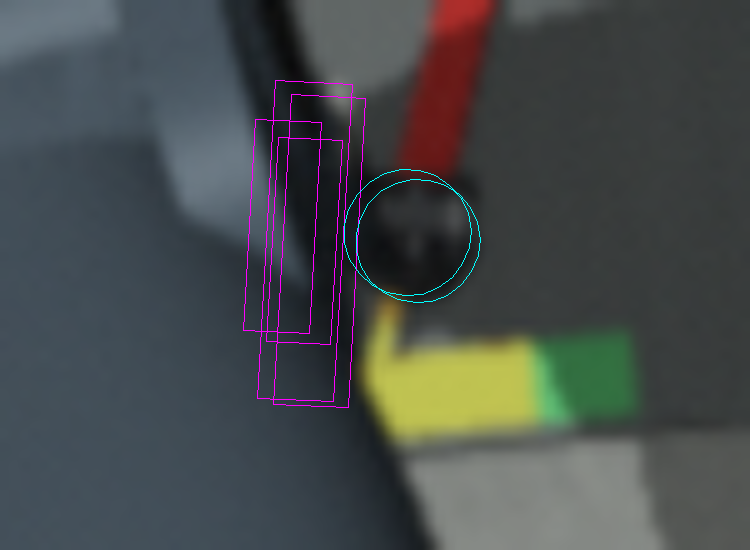

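Run:
```python
import cv2,numpy as np
o=[]
for k in(4,5):
    t=cv2.imread(f"pics/top{k}.png")[105:150,195:230];s=cv2.imread(f"pics/scene{k}.png")[215:275,215:275]
    o.append(np.hstack([cv2.resize(t,(350,300),interpolation=cv2.INTER_CUBIC) ,cv2.resize(s,(300,300),interpolation=cv2.INTER_CUBIC)]))
cv2.imwrite("pics/pawl45.png",np.vstack(o))
```

```text
(no output)
```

View pics/pawl45.png

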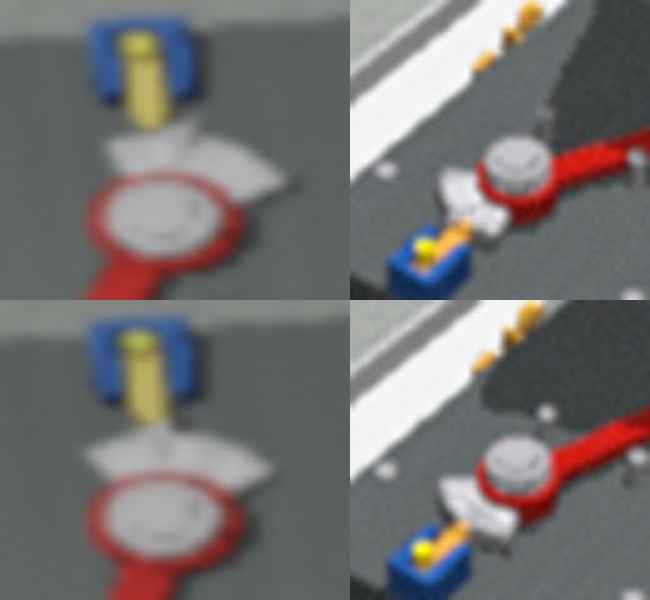

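The tooth sector has just reached the pawl (top crop tip at about (150,120) of the zoom), so the resistance seems to come from there. I go on in small steps and watch the force.

```bash
python3 - <<'E'
from push import *
for q in(.22,.24,.26):
    p,o=pose(q);ctrl.move_straight(p,o,feed=.03);s=st(q);print((p-s["tcp_pos"])*1e3)
    if abs(s["ft_force"][1])>35: break
snap(6)
E
python3 qest.py 5 6
```

```text
0.22 t 15.53 tcp [0.5365 0.1776 0.2526] F [ 1.4 20.9 -1.1] M [ 4.95 -0.06  0.14] gap 0.0195 q6 0.34
[-0.71281617 -2.89586127 -0.59264253]
0.24 t 15.78 tcp [0.5362 0.1754 0.2528] F [-0.  26.2 -1.5] M [ 6.26 -0.02  0.14] gap 0.0194 q6 0.32
[-0.85112503 -3.71394801 -0.75280927]
0.26 t 16.03 tcp [0.536  0.1731 0.253 ] F [ 0.1 31.5 -1.2] M [7.33 0.07 0.12] gap 0.0194 q6 0.31
[-0.99335056 -4.42455869 -1.01926724]
5 top (np.float64(0.18000347787760812), np.int64(154)) scene (np.float64(0.13515209267414313), np.int64(168))
6 top (np.float64(0.2040076759049797), np.int64(155)) scene (np.float64(0.161578148259181), np.int64(176))
```

```bash
python3 ov2.py 6 .204
python3 - <<'E'
import cv2,numpy as np
o=[]
for k in(5,6):
    t=cv2.imread(f"pics/top{k}.png")[105:150,195:230];s=cv2.imread(f"pics/scene{k}.png")[215:275,215:275]
    o.append(np.hstack([cv2.resize(t,(350,300),interpolation=cv2.INTER_CUBIC) ,cv2.resize(s,(300,300),interpolation=cv2.INTER_CUBIC)]))
cv2.imwrite("pics/pawl56.png",np.vstack(o))
E
```

```text
yaw bed -0.1161518209572399 tilt [ 0.0021  0.0129 -0.9999]
```

View pics/ov2scene6.png

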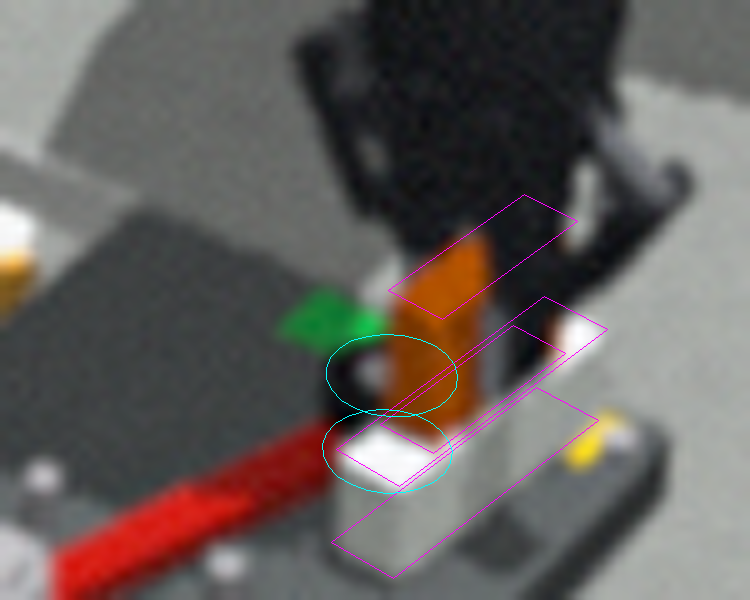

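View pics/pawl56.png

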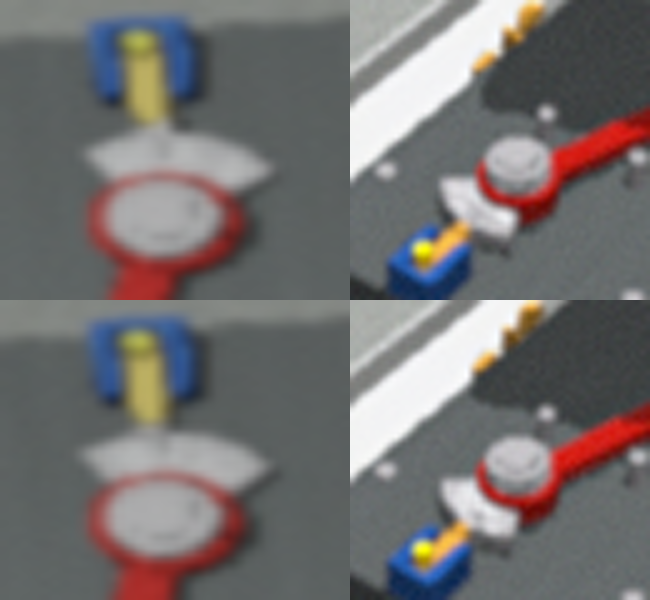

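View pics/top6c.png

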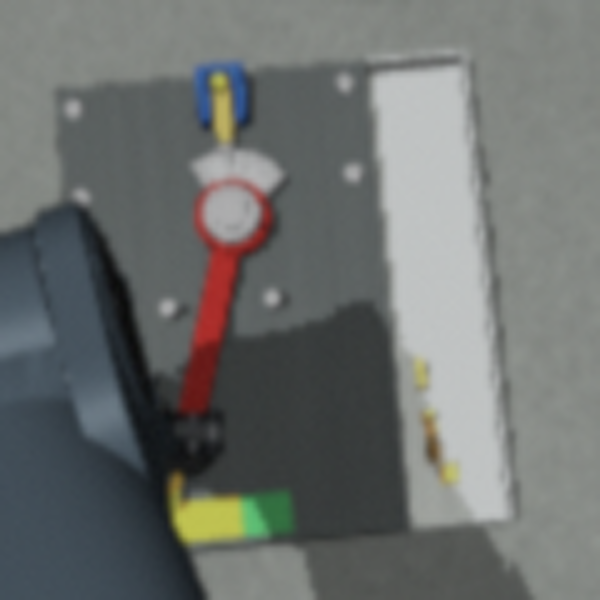

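View pics/sc6c.png

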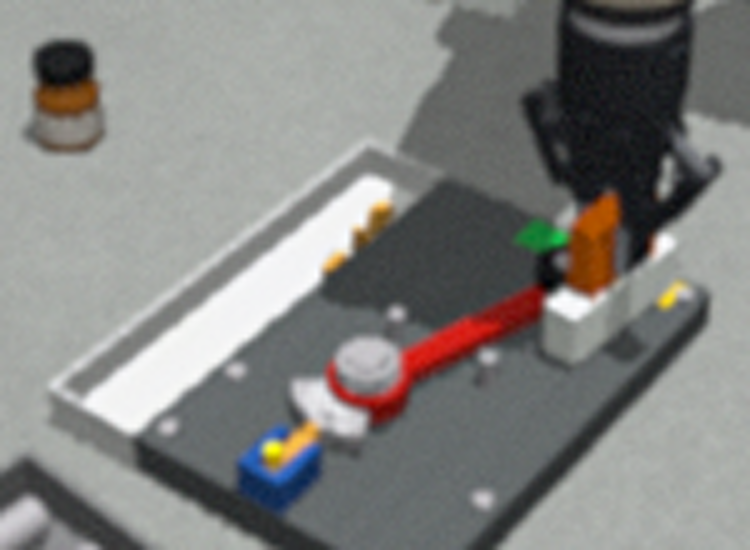

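The resistance is stiffer than the spring and pawl explain, and its moment arm points to the block's bottom edge. I back off, raise the block 8 mm and try again.

Run:
```python
import push
from push import *
p,o=pose(.15);ctrl.move_straight(p,o,feed=.06);st("back")
push.Z=.260
for q in(.15,.2,.22):
    p,o=pose(q);ctrl.move_straight(p,o,feed=.04);s=st(q);print((p-s["tcp_pos"])*1e3)
    if abs(s["ft_force"][1])>25: break
```

```text
back t 16.56 tcp [0.5381 0.1862 0.2521] F [0.8 6.  1.1] M [ 1.33 -0.12  0.06] gap 0.0192 q6 0.39
0.15 t 16.91 tcp [0.5381 0.1858 0.2601] F [0.2 5.5 1. ] M [1.23 0.05 0.05] gap 0.019 q6 0.39
[-0.18870128 -0.67150121 -0.11306923]
0.2 t 17.25 tcp [0.5369 0.1796 0.2604] F [ 0.  14.6 -0.2] M [ 3.63 -0.07  0.05] gap 0.0192 q6 0.35
[-0.5514062  -1.92763708 -0.41773119]
0.22 t 17.5 tcp [0.5365 0.1775 0.2606] F [ 0.4 20.1 -1.8] M [ 4.9  -0.03  0.04] gap 0.0194 q6 0.34
[-0.68666341 -2.786586   -0.55583228]
```

```bash
python3 - <<'E'
from push import *
snap(7)
for k in(0,3,4,5,6,7):
  for n,(x0,y0,x1,y1) in(("top",(200,104,216,118)),("scene",(220,255,242,275))):
    yo={"top":0,"scene":0}[n]
    im=cv2.imread(f"pics/{n}{k}.png").astype(float)[y0:y1,x0:x1]
    w=np.clip(np.minimum(im[...,1],im[...,2])-im[...,0]-60,0,None)
    v,u=np.mgrid[y0:y1,x0:x1];print(k,n,(w*u).sum()/w.sum(),(w*v).sum()/w.sum(),w.sum())
a=bedw(bp,[[.16,.03,.06],[.167,.03,.06]]);print(proj("top",a),proj("scene",a))
E
python3 qest.py 7
```

```text
0 top 208.66666666666666 112.73809523809524 126.0
0 scene 231.69303647560398 263.8019895783989 2111.0
3 top 208.70982142857142 113.38839285714286 224.0
3 scene 231.6643059490085 263.8163361661945 2118.0
4 top 208.70114942528735 113.4904214559387 261.0
4 scene 231.6936389148737 263.81384471468664 2138.0
5 top 208.77560975609757 113.65365853658537 205.0
5 scene 231.14997604216578 264.1940584571155 2087.0
6 top 208.8051282051282 113.76410256410256 195.0
6 scene 231.15251798561152 264.18896882494005 2085.0
7 top 208.77941176470588 113.62254901960785 204.0
7 scene 231.16746641074857 264.1732245681382 2084.0
[[208.77237014 114.06473922]
 [208.56825546 111.9298259 ]] [[232.15736357 262.4755773 ]
 [230.54691331 263.9158471 ]]
7 top (np.float64(0.18662496394088146), np.int64(156)) scene (np.float64(0.1399079555981398), np.int64(169))
```

Run:
```python
import cv2,numpy as np
o=[]
for k in(0,5,6,7):
    s=cv2.imread(f"pics/scene{k}.png")[225:275,220:270];o.append(cv2.resize(s,(390,290),interpolation=cv2.INTER_CUBIC))
cv2.imwrite("pics/pawl7.png",np.vstack([np.hstack(o[:2]),np.hstack(o[2:])]))
```

```text
(no output)
```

View pics/pawl7.png

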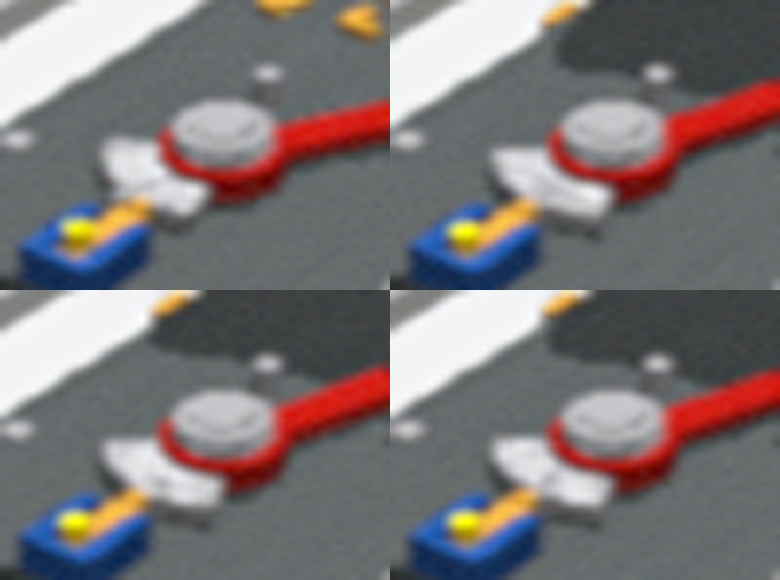

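View pics/scene7.png

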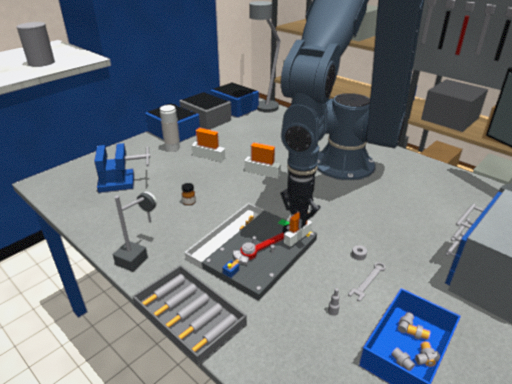

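```bash
python3 - <<'E'
import push
from push import *
push.Z=.260
def pose2(q,gap=0,sh=0):
    p,o=pose(q,gap);yaw=th-.5*max(.5-q,0)
    return p+sh/1e3*np.array([np.cos(yaw),np.sin(yaw),0]),o
p,o=pose2(.08,12);ctrl.move_straight(p,o,feed=.1);st("free")
p,o=pose2(.08,12,-28);ctrl.move_straight(p,o,feed=.1);st("free sh")
for q in(.08,.12,.15,.17,.19,.21):
    p,o=pose2(q,0,-28);ctrl.move_straight(p,o,feed=.05);st(q)
snap(8)
E
python3 qest.py 8
```

```text
free t 18.08 tcp [0.5416 0.2075 0.2596] F [ 0.5  1.8 -2.3] M [ 0.85 -0.04  0.05] gap 0.0191 q6 0.46
free sh t 18.52 tcp [0.5138 0.2098 0.2602] F [ 1.   3.8 -3.3] M [ 0.81 -0.01  0.14] gap 0.0191 q6 0.48
0.08 t 18.91 tcp [0.5132 0.1978 0.2601] F [ 0.4  2.7 -3. ] M [ 0.85 -0.1   0.12] gap 0.0191 q6 0.46
0.12 t 19.19 tcp [0.5112 0.1916 0.2601] F [ 0.6  3.4 -1.6] M [ 0.89 -0.11  0.09] gap 0.0192 q6 0.43
0.15 t 19.44 tcp [0.51   0.1869 0.2601] F [ 0.   4.6 -1.4] M [ 1.09 -0.04  0.12] gap 0.0191 q6 0.41
0.17 t 19.69 tcp [0.5095 0.1842 0.2602] F [-0.3  8.5 -2. ] M [ 1.88 -0.15  0.26] gap 0.0192 q6 0.39
0.19 t 19.94 tcp [0.509  0.1816 0.2603] F [ 0.8 13.1 -3.3] M [ 3.11 -0.09  0.36] gap 0.0192 q6 0.38
0.21 t 20.19 tcp [0.5086 0.1791 0.2604] F [ 0.2 17.2 -2.9] M [ 4.24 -0.07  0.55] gap 0.0191 q6 0.36
8 top (np.float64(0.185506612157809), np.int64(156)) scene (np.float64(0.13446625938600953), np.int64(176))
```

View pics/top8c.png

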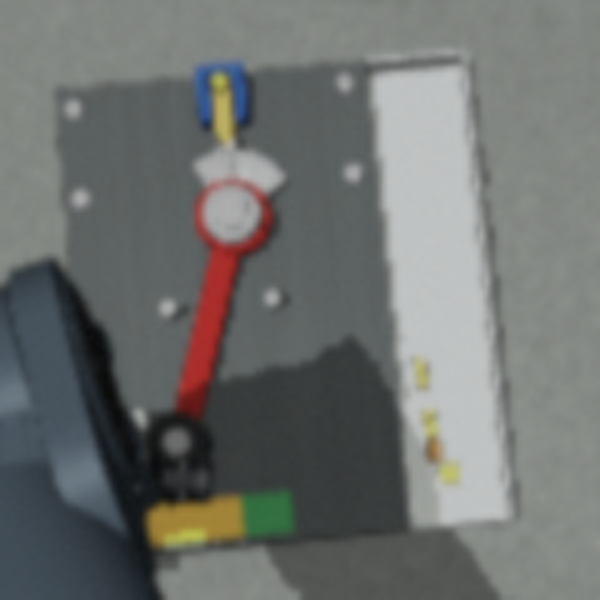

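View pics/sc8c.png

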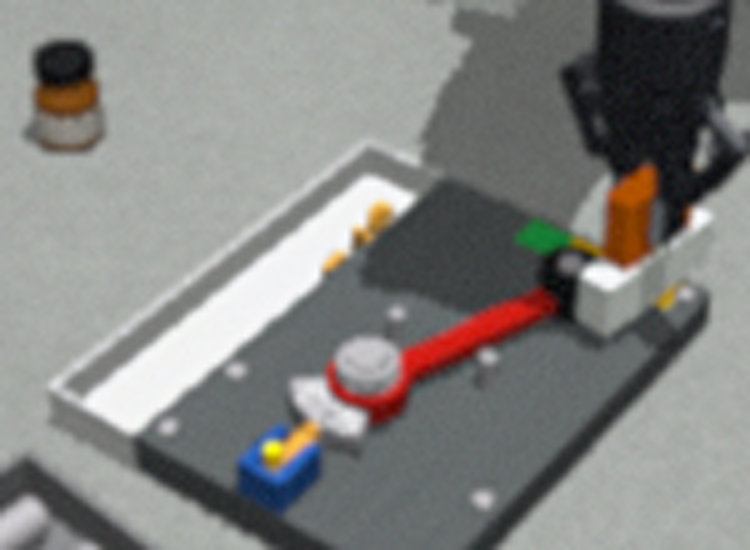

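```bash
cat > knob.py <<'E'
import cv2,numpy as np,sys
for k in sys.argv[1:]:
    x0,y0,x1,y1=220,255,242,275
    im=cv2.imread(f"pics/scene{k}.png").astype(float)[y0:y1,x0:x1]
    w=np.clip(np.minimum(im[...,1],im[...,2])-im[...,0]-60,0,None)
    v,u=np.mgrid[y0:y1,x0:x1];u=(w*u).sum()/w.sum();v=(w*v).sum()/w.sum()
    d=np.array([u-231.69,v-263.81]);e=np.array([-1.61,1.44]);print(k,"pawl mm",7*d@e/(e@e))
E
python3 knob.py 0 4 5 6 7 8
python3 - <<'E'
import cv2,numpy as np
o=[]
for k in(4,8,6):
    t=cv2.imread(f"pics/top{k}.png")[105:145,192:232];o.append(cv2.resize(t,(520,520),interpolation=cv2.INTER_LANCZOS4)[:,130:390])
cv2.imwrite("pics/pz.png",np.hstack(o))
E
```

```text
0 pawl mm -0.02464070338771252
4 pawl mm -0.0004834958495739015
5 pawl mm 2.134166202823968
6 pawl mm 2.117030254314198
7 pawl mm 2.0469076875274186
8 pawl mm 2.134358544673702
```

View pics/pz.png

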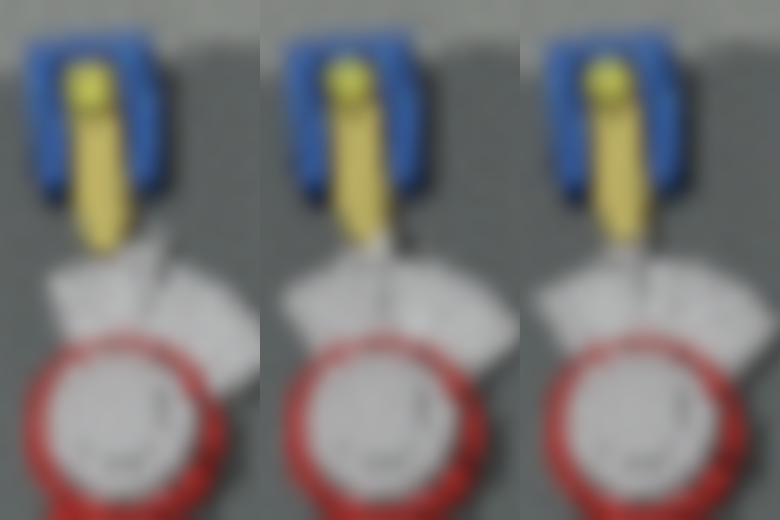

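The pawl holds at 2.1 mm and the force line goes through the roller, so nothing else is in the way. The ratchet itself resists more than described. I'll grip at 120 N, push low on the block and centred, and go on with monitoring.

```bash
python3 - <<'E'
import push
from push import *
push.Z=.251
p,o=pose(.12,5);ctrl.move_straight(p,o,feed=.15);ctrl.clamp(120);st("regrip")
for q in(.22,.27,.31):
    p,o=pose(q);ctrl.move_straight(p,o,feed=.15);s=st(q)
    if abs(s["ft_force"][1])>50: break
snap(9)
E
python3 qest.py 9;python3 knob.py 9
```

```text
regrip t 20.91 tcp [0.5391 0.1946 0.2509] F [ 0.2  4.1 -5.3] M [ 1.24 -0.13  0.02] gap 0.0189 q6 0.42
0.22 t 21.19 tcp [0.5359 0.1766 0.2514] F [ 0.7 22.1 -7.1] M [ 5.3  -0.07  0.1 ] gap 0.0188 q6 0.34
0.27 t 21.44 tcp [0.5352 0.1712 0.2517] F [-0.4 32.5 -8.2] M [7.57 0.09 0.13] gap 0.0187 q6 0.3
0.31 t 21.69 tcp [0.5338 0.1605 0.251 ] F [-0.3  0.1 -2.6] M [0.01 0.   0.04] gap 0.0187 q6 0.27
9 top (np.float64(0.3350926736092123), np.int64(156)) scene (np.float64(0.2933841282903811), np.int64(158))
9 pawl mm 0.7784796018126282
```

```bash
python3 - <<'E'
from push import *
st();snap(10)
E
python3 qest.py 10;python3 knob.py 10; python3 ov2.py 10 .33
```

```text
t 21.79 tcp [0.534  0.1605 0.2509] F [-0.1  0.1 -2.3] M [0.02 0.02 0.05] gap 0.0185 q6 0.27
10 top (np.float64(0.34828466313962375), np.int64(155)) scene (np.float64(0.31622527730503314), np.int64(160))
10 pawl mm 0.8980576096309305
yaw bed -0.09610757560875693 tilt [-4.e-04 -1.e-03 -1.e+00]
```

View pics/sc10c.png

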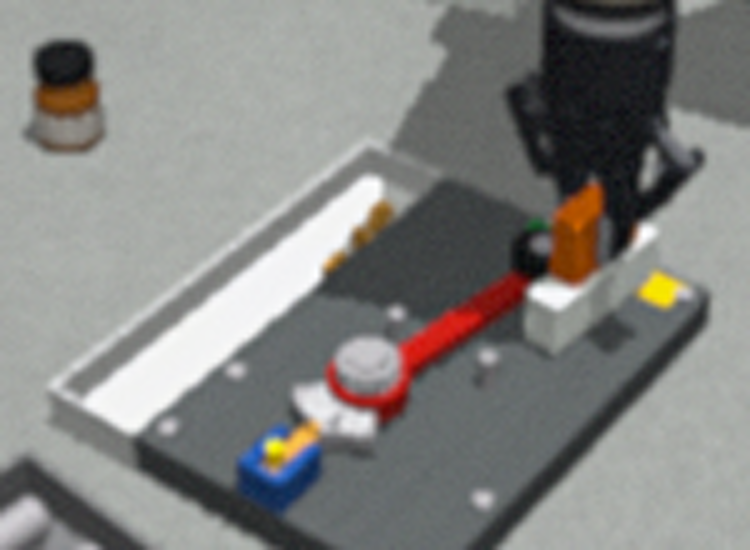

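View pics/top10c.png

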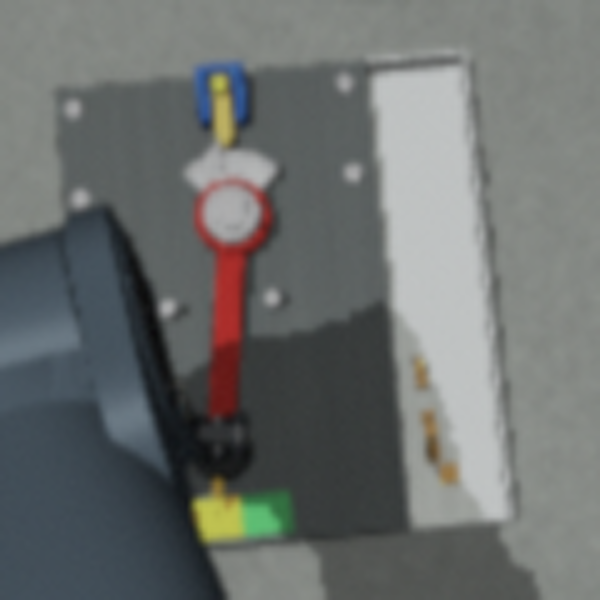

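View pics/ov2scene10.png

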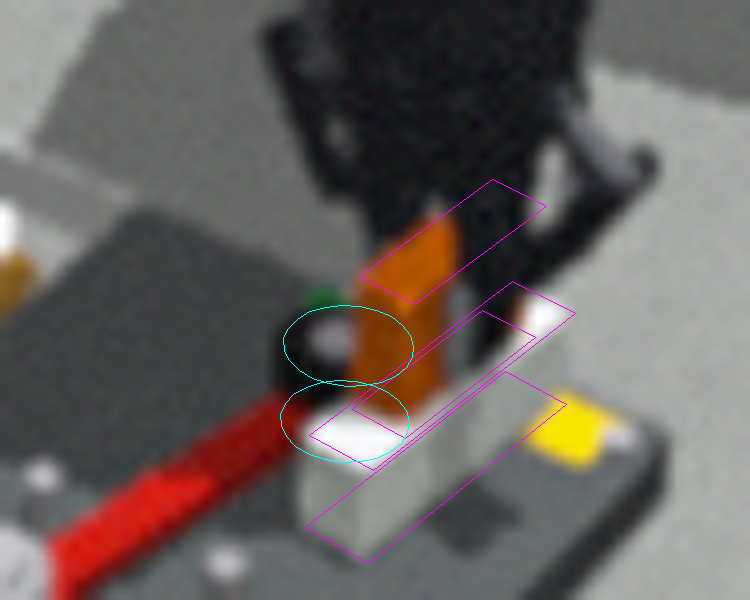

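The pawl gave way. The arm is now at about 0.36 and rests on the pawl with no force on the block, so it is near or past the click. I push on to 0.52.

```bash
python3 - <<'E'
import push
from push import *
push.Z=.251
for q in(.36,.40,.44,.48,.52):
    p,o=pose(q);ctrl.move_straight(p,o,feed=.06);s=st(q);print(((p-s["tcp_pos"])*1e3).round(1))
    if abs(s["ft_force"][1])>35: break
ctrl.dwell(.2);snap(11);st()
E
python3 qest.py 11;python3 knob.py 11
```

```text
0.36 t 22.17 tcp [0.5339 0.1532 0.251 ] F [ 0.6 -0.1 -2.4] M [ 0.02 -0.03 -0.04] gap 0.0186 q6 0.23
[0.  0.3 0. ]
0.4 t 22.42 tcp [0.534  0.148  0.2511] F [-0.1  4.5 -2. ] M [ 1.27  0.08 -0.03] gap 0.0187 q6 0.2
[-0.1 -0.5 -0.1]
0.44 t 22.67 tcp [0.5342 0.142  0.2511] F [-0.6  5.3 -2.7] M [ 1.3   0.11 -0.04] gap 0.0183 q6 0.17
[-0.  -0.5 -0.1]
0.48 t 22.92 tcp [0.5346 0.136  0.251 ] F [-0.2  5.7 -2. ] M [ 1.37  0.13 -0.03] gap 0.019 q6 0.14
[-0.  -0.5 -0. ]
0.52 t 23.17 tcp [0.5353 0.13   0.251 ] F [-0.6  5.7 -1.3] M [1.39 0.17 0.05] gap 0.0186 q6 0.12
[-0.  -0.5 -0. ]
 t 23.47 tcp [0.5353 0.1302 0.251 ] F [-1.9  6.1 -1.6] M [ 1.37  0.12 -0.02] gap 0.0185 q6 0.12
11 top (np.float64(0.5183224603604305), np.int64(141)) scene (np.float64(0.5003877394165896), np.int64(144))
11 pawl mm -0.11781734130883047
```

View pics/sc11c.png

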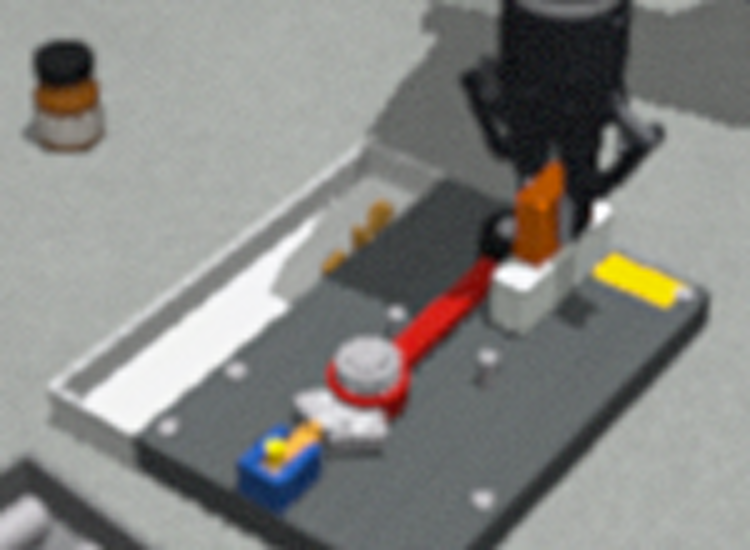

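View pics/top11c.png

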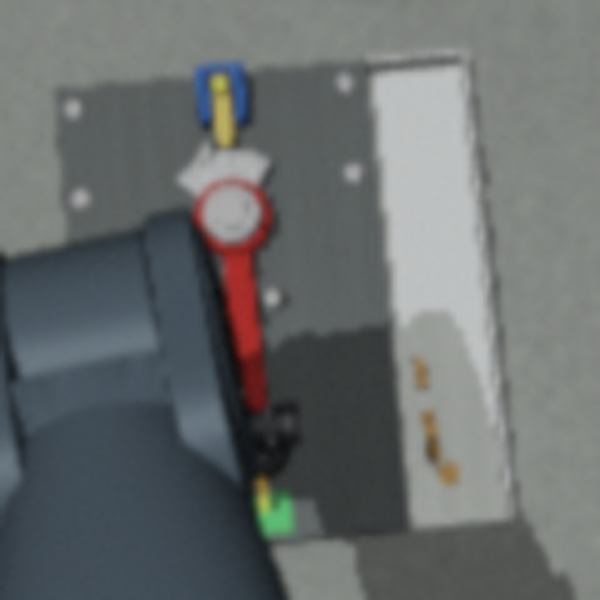

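Force is 6 N, which is the spring's value at 0.52. The pawl is back home and the pointer at top crop (262,490) is over the green band, which spans about 243 to 293. I hand in.

Run:
```python
from h import *
st();print(ctrl.close_job())
```

```text
t 23.47 tcp [0.5353 0.1302 0.251 ] F [-1.9  6.1 -1.6] M [ 1.37  0.12 -0.02] gap 0.0185 q6 0.12
the job is handed in; nothing more can be done
None
```

I gripped the smallest scraper block by its orange rib and wiped all four brass chips into the trough with it. I then pushed the roller past the click and handed in at 23.5 s, still holding the block against it.

- **Chips:** the last pictures show four separate chips on the trough floor and none left on the plate.
- **Tensioner arm:** it stands at about q ≈ 0.52, from the top picture. The scene view reads about 0.50, but that view also read 0.05 low at rest. The pointer lies over the green band and the pawl is back home.
- **Contact:** the roller pushes back with about 6 N, which matches the spring value given, and the finger gap is 18.5 mm on the grip.
- **Bystanders:** I did not check the bench items one by one at the end. The forces I read gave no sign of touching anything else.

**What disagreed:** near q ≈ 0.17–0.2 the ratchet resisted far more than described. The wrist force reached about 32 N, where roughly 6 N was expected, and the pawl stayed at about 2 mm. I backed off, raised the block and shifted it sideways, and the resistance stayed, acting at the roller. A firmer grip (120 N) and a quicker push took it over. The arm jumped ahead by itself to about 0.36, and I then moved it to its final place under light force. The 7 mm pawl travel and the snap at the click happened in that jump, so no picture shows them.

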